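# Press the push rivets of model gearboxes home at the locked press bar

### The arm

A 7-joint arm with a two-finger parallel gripper is mounted at the origin on the work surface. World frame = base frame: x ahead of the robot, y to its left, z up, the work surface at z = 0. Lengths are in m, angles in rad, forces in N, time in s.
With the tool pointing down it reaches from about 0.4 to 0.9 m from the base axis. Payload 5.6 kg.
Tool frame: the origin (TCP) lies midway between the tips of the shut fingers; the grasp point (between the pads) lies 19 mm behind it; z points along the fingers, y is the line along which they close (so a half turn about z gives the same grasp; the last joint's range is limited). The gripper opens to 92 mm and grips with 3 to 60 N. Pads are 20 mm wide; open, the fingers measure 128 mm over their backs; the gripper's body (75 mm by 189 mm) begins 69 mm behind the grasp point.
Start: joints at [1.27, 0.468, -0.012, 1.603, 0.006, 1.071, -0.056], TCP at [0.166, -0.629, 0.215] pointing down, gripper open.
Joint ranges: [-2.53, 2.53], [-0.31, 2.02], [-1.57, 1.55], [0.28, 2.44], [-1.29, 4.43], [0.15, 1.84], [-2.92, 2.92]. Speed limits (rad/s): [2.57, 2.57, 3.14, 3.14, 3.14, 3.14, 3.14].

### API

Orientations are given as a 3x3 rotation matrix whose columns are the frame's x, y, z axes.
In Python, from station import env, effector, solver, viewer, workorder, search_frame, tip_of gives the robot as it stands. Calls block until the motion is done:
- env.reach(position, orientation): joint-space move of the TCP to a pose.
- env.movel(position, frame=None, rate=0.15): straight line of the TCP; frame=None keeps the orientation; rate is the mean speed in m/s.
- env.goto_joints(angles): joint-space move.
- effector.release() and effector.grasp(squeeze=None): open the fingers fully, or close them until they stop; squeeze is the grip in N (None keeps the last).
- env.pause(seconds).
- solver.inverse_kinematics(position, orientation): joint angles nearest the present ones, or None.
- env.sense(): the state.
- viewer.read_camera(name): name is "scene" or "top" or "wrist"; returns (picture, depth): 384x512x3 uint8, red, green, blue; 384x512 float32, m along the optical axis (not along the pixel's ray), 0 where there is no reading.
- viewer.camera_info(name): a dict with "intrinsics" (3x3 intrinsics, pixels), "eye" and "rotation" of the camera in the world; the wrist camera has in their place "T_tool_cam" (4x4, takes a point from camera to tool coordinates, whose origin is the TCP and whose axes are the flange's). Camera axes: x right, y up, looking along -z (the intrinsics and any distortion apply to the point x, -y, -z); pixel columns grow to the right and rows downward; lengths in m; the calibration is good to about 2 mm. A picture is of the moment at which its call begins: read the wrist's pose just before it. camera_info takes no time and is no camera call.
A pose or a line that the arm cannot do raises env.PlanningError and nothing moves.
- workorder.finish_job(): hands the job in; it is judged then, once.
Trained networks look in the newest picture that a camera, given by its name, has taken for a name from the list of things; names that differ only in an ending like _2 or _b are one class to them, and where a whole thing is asked for, a point or a joint stands for the part that bears it (a point fixed in the world has none). Each returns a list of dicts, best first, with "score" (0 to 1); they miss things now and then, are a little off and sometimes report something else, mostly with a low value. They report only what shows in the picture. A call takes as long as a camera call. They do not tell look-alikes from the thing itself.
- search_frame(camera, name): "at" ([x, y, z] in m, in world coordinates, good to about 4 mm: the middle of the surface that is visible of it).
- tip_of(camera, name): "at" ([x, y, z] in m, in world coordinates, good to about 4 mm: a listed point, or the origin of a listed thing).
The state is a dict: "t": time; "joint_positions": joint angles; "joint_velocities": joint speeds; "tau": joint torques, N m; "ee_pos": TCP position; "tcp_rot": TCP orientation; "wrist_force": force on the tool from outside, world axes, zero at the start; "moment": the same for the moment, N m; "gripper_width": finger opening in m; "grasp_force": force on a finger pad.
Only numpy, scipy, OpenCV 4.12 (cv2) and the standard library are available. Lean on these libraries where they do the work, as an engineer would, in place of code of your own. Each camera call takes 0.05 s, during which the arm holds its last target. There are 200 camera calls.

### The job

Two or three model gearboxes are lying on the plywood board, each with a white push rivet standing out of both ends. First turn the lock collar behind the press bar to its red locked mark; then take each gearbox, press the rivet at one end fully home against the press bar, turn the gearbox round and press the other end home, and lay it flat on the green cutting mat. When all rivets are home, turn the collar back to its white open mark; don't push rivets in with the fingers, and leave the pen pot, glue bottle and clear tub where they are.

Things in the scene. Friction and masses are not known exactly. Their poses are not given: they have to be found in the camera images.
- bar_face (a point): centre of the front face of the press bar, a fixed upright steel plate 110 mm wide (y), 50 mm high, 18 mm thick, on the table; 25 mm above the table. x is level and points INTO the bar (the way to push), z up. Open table in front (-x); behind it a sloping rib and the collar column, on a 10 mm base reaching 142 mm behind the face. The station's place and yaw vary.
- collar (a joint): angle (rad) of the captive lock collar on the column behind the press bar, about the vertical, growing anticlockwise seen from above: 0 open, an end stop (yellow pointer at the white mark), 1.30 locked (pointer at the red mark); stiff friction (about 0.12 N m), stays where it is left, other end stop at 1.65
- collar_grip (a point): centre of the collar's black upright wing grip, on the collar's axis, 100 mm behind the bar's front face, 87.5 mm above the table. The wing is 52 mm long, 12 mm thick, 35 mm high (70 to 105 mm above the table); its length is this frame's x, which turns with the collar (parallel to bar_face x at angle 0) and points to the pointer. Under it the collar's disc, radius 28 mm, top at 70 mm.
- mat_top (a point): centre of the top face of the fixed green cutting mat, 300 (x) x 280 (y) mm, 3 mm thick, where finished gearboxes go; x and y along its edges, z up
- board_top (a point): centre of the top face of the fixed plywood board, 300 (x) x 280 (y) mm, 3 mm thick, where unfinished gearboxes lie at the start; the board and the mat swap sides between starts
- pen_pot_mid (a point): white pen pot, 76 mm across, 160 mm tall with pens; point 60 mm up its axis; a bystander
- glue_mid (a point): white glue bottle, 50 mm across, 130 mm tall; point 65 mm up its axis; a bystander
- tub_mid (a point): clear plastic tub, 90 mm across, 60 mm tall; point 30 mm up its axis; a bystander
- G1_mid (a point): centre of the orange gearbox housing, a solid block 90 mm long (x) x 36 mm wide (y) x 40 mm high (z), about 0.16 kg; loose, may be absent. One white push rivet stands out of the middle of each end face (x = +45 and -45 mm).
- G1_a (a joint): how far (m) the captive white rivet on the orange gearbox's +x end is pushed in: near 0 it stands 10 mm out of the end face, 0.008 is fully home (its 2 mm thick, 18 mm wide head lies on the face). It slides along the block's x, in the middle of the face, needs about 6 N and stays where it is pushed.
- G1_b (a joint): how far (m) the captive white rivet on the orange gearbox's -x end is pushed in: near 0 it stands 10 mm out of the end face, 0.008 is fully home (its 2 mm thick, 18 mm wide head lies on the face). It slides along the block's x, in the middle of the face, needs about 6 N and stays where it is pushed.
- G2_mid (a point): centre of the blue gearbox housing, a solid block 90 mm long (x) x 36 mm wide (y) x 40 mm high (z), about 0.16 kg; loose, may be absent. One white push rivet stands out of the middle of each end face (x = +45 and -45 mm).
- G2_a (a joint): how far (m) the captive white rivet on the blue gearbox's +x end is pushed in: near 0 it stands 10 mm out of the end face, 0.008 is fully home (its 2 mm thick, 18 mm wide head lies on the face). It slides along the block's x, in the middle of the face, needs about 6 N and stays where it is pushed.
- G2_b (a joint): how far (m) the captive white rivet on the blue gearbox's -x end is pushed in: near 0 it stands 10 mm out of the end face, 0.008 is fully home (its 2 mm thick, 18 mm wide head lies on the face). It slides along the block's x, in the middle of the face, needs about 6 N and stays where it is pushed.
- G3_mid (a point): centre of the yellow gearbox housing, a solid block 90 mm long (x) x 36 mm wide (y) x 40 mm high (z), about 0.16 kg; loose, may be absent. One white push rivet stands out of the middle of each end face (x = +45 and -45 mm).
- G3_a (a joint): how far (m) the captive white rivet on the yellow gearbox's +x end is pushed in: near 0 it stands 10 mm out of the end face, 0.008 is fully home (its 2 mm thick, 18 mm wide head lies on the face). It slides along the block's x, in the middle of the face, needs about 6 N and stays where it is pushed.
- G3_b (a joint): how far (m) the captive white rivet on the yellow gearbox's -x end is pushed in: near 0 it stands 10 mm out of the end face, 0.008 is fully home (its 2 mm thick, 18 mm wide head lies on the face). It slides along the block's x, in the middle of the face, needs about 6 N and stays where it is pushed.
Mind the look-alikes: they are no part of the job. Leave any pink look-alike of the part that bears G3_mid alone. What is shaped like the part that bears G2_mid but pink is not meant.

How it is judged:
On the way, in this order (a step that is already met when the one before it is completed fails the run):
1. the lock collar is at its locked mark (value of joint collar between 1.16 and 1.44 rad), for 0.3 s.
2. both rivets of every gearbox are fully home (value of joint each of G1_a, G1_b, G2_a, G2_b, G3_a, G3_b above 0.0065 m), for 0.2 s.
3. the collar is back at its open mark (value of joint collar below 0.15 rad), for 0.2 s.
At the end, for the whole second after the job is handed in: The collar is back at its open mark (below 0.15 rad); both rivets of every gearbox present are home (at least 6.5 of 8 mm in); every gearbox lies flat and at rest on the mat, its centre within 135 mm (along the mat's x) and 125 mm (along y) of the mat's centre (all of step 2 and value of joint collar below 0.15 rad and x of G1_mid in the frame of mat_top between -0.135 and 0.135 m and y of G1_mid in the frame of mat_top between -0.125 and 0.125 m and z of G1_mid in the frame of mat_top between 0.01 and 0.026 m and linear speed of each of G1, G2, G3 below 0.02 m/s and x of G2_mid in the frame of mat_top between -0.135 and 0.135 m and y of G2_mid in the frame of mat_top between -0.125 and 0.125 m and z of G2_mid in the frame of mat_top between 0.01 and 0.026 m and x of G3_mid in the frame of mat_top between -0.135 and 0.135 m and y of G3_mid in the frame of mat_top between -0.125 and 0.125 m and z of G3_mid in the frame of mat_top between 0.01 and 0.026 m); the robot touches nothing.
It fails at once if a rivet is being pressed in (past 3.5 mm) while the collar is not locked (value of joint collar below 1.1 rad and ((value of joint G1_a between 0.0035 and 0.0065 m and velocity of joint G1_a above 0.003 m/s) or (value of joint G1_b between 0.0035 and 0.0065 m and velocity of joint G1_b above 0.003 m/s) or (value of joint G2_a between 0.0035 and 0.0065 m and velocity of joint G2_a above 0.003 m/s) or (value of joint G2_b between 0.0035 and 0.0065 m and velocity of joint G2_b above 0.003 m/s) or (value of joint G3_a between 0.0035 and 0.0065 m and velocity of joint G3_a above 0.003 m/s) or (value of joint G3_b between 0.0035 and 0.0065 m and velocity of joint G3_b above 0.003 m/s))).
It fails at once if the fingers push on a rivet (over 3 N) (contact force between the fingers and G1_a above 3 N or contact force between the fingers and G1_b above 3 N or contact force between the fingers and G2_a above 3 N or contact force between the fingers and G2_b above 3 N or contact force between the fingers and G3_a above 3 N or contact force between the fingers and G3_b above 3 N).
It fails at once if the pen pot, glue bottle or tub is shifted by more than 40 mm or knocked over (distance of any of pen_pot_mid, glue_mid, tub_mid from where it was at the start of the episode above 0.04 m).
Of G1, G2, G3 only 2 to 3 are there at a start; the rules pass over those that are not, and their reading is None.
At some moment in a run one of G1, G2, G3 may be knocked a few centimetres aside while the robot is not near it.
Once in a run the grip may slacken for a moment while it holds something.
It also fails if it takes over 210 s, if anything falls off the work surface, if the arm or the gripper's body presses on something with over 40 N, if the wrist force passes 120 N, or if a joint passes its speed limit or range.

## Working session

There is one attempt and no reset: what is moved stays moved. The work goes in short steps, each a Python script; the robot and the scene stay as the last script left them, time stands still between calls to the robot, and variables do not carry over. Pictures are saved under pics/ and viewed, at most 14 in all, crops included, and the job is handed in when it is done.

```bash
ls; mkdir -p pics; cat > h.py <<'E'
import numpy as np, cv2
from station import env, effector, solver, viewer, workorder, search_frame, tip_of
def snap(cam,name=None):
    s=env.sense(); p,d=viewer.read_camera(cam)
    if name: cv2.imwrite(f'pics/{name}.png',p[:,:,::-1])
    return s,p,d
def cloud(cam,s,d):
    i=viewer.camera_info(cam); K=np.array(i['intrinsics'])
    v,u=np.mgrid[:d.shape[0],:d.shape[1]]
    P=np.stack([(u-K[0,2])/K[0,0]*d,-(v-K[1,2])/K[1,1]*d,-d],-1)
    if 'eye' in i: return P@np.array(i['rotation']).T+np.array(i['eye'])
    T=np.array(i['T_tool_cam']); P=P@T[:3,:3].T+T[:3,3]
    return P@np.array(s['tcp_rot']).T+np.array(s['ee_pos'])
E
python3 - <<'E'
from h import *
for c in ('scene','top'):
    s,p,d=snap(c,c+'0'); i=viewer.camera_info(c); print(c,{k:np.round(v,3).tolist() if not isinstance(v,str) else v for k,v in i.items()})
    for n in ['bar_face','collar_grip','mat_top','board_top','pen_pot_mid','glue_mid','tub_mid','G1_mid','G2_mid','G3_mid']:
        print(n,[(np.round(r['at'],3).tolist(),round(r['score'],2)) for r in tip_of(c,n)][:4])
print(env.sense()['t'], {k:np.round(v,3).tolist() for k,v in viewer.camera_info('wrist').items() if not isinstance(v,str)})
E
```

```text
pics
scene {'intrinsics': [[363.678, 0.0, 252.939], [0.0, 363.678, 191.406], [0.0, 0.0, 1.0]], 'eye': [1.312, 0.648, 0.686], 'rotation': [[-0.621, -0.419, 0.662], [0.784, -0.323, 0.53], [-0.008, 0.848, 0.529]]}
bar_face [([0.577, -0.014, 0.021], 0.84), ([0.602, 0.324, 0.024], 0.38)]
collar_grip [([0.67, 0.025, 0.088], 0.87), ([0.604, 0.325, 0.026], 0.48)]
mat_top [([0.494, -0.329, -0.002], 0.59)]
board_top [([0.506, 0.338, 0.002], 0.77)]
pen_pot_mid [([0.796, -0.066, 0.062], 0.85)]
glue_mid [([0.756, 0.195, 0.067], 0.86)]
tub_mid [([0.745, -0.212, 0.029], 0.62)]
G1_mid [([0.605, 0.323, 0.025], 0.18)]
G2_mid [([0.263, 0.453, 0.023], 0.7), ([0.603, 0.327, 0.026], 0.62)]
G3_mid [([0.512, 0.332, 0.024], 0.95), ([0.228, 0.306, 0.02], 0.85), ([0.847, 0.096, 0.02], 0.56)]
top {'intrinsics': [[497.114, 0.0, 259.412], [0.0, 497.114, 193.577], [0.0, 0.0, 1.0]], 'eye': [0.327, 0.027, 1.866], 'rotation': [[0.026, 0.992, -0.124], [-1.0, 0.026, -0.004], [-0.001, 0.124, 0.992]]}
bar_face [([0.575, -0.015, 0.023], 0.78)]
collar_grip [([0.671, 0.021, 0.086], 0.44)]
mat_top [([0.489, -0.332, 0.005], 0.61)]
board_top [([0.511, 0.34, 0.003], 0.72), ([0.796, -0.069, 0.058], 0.26)]
pen_pot_mid [([0.797, -0.069, 0.059], 0.55)]
glue_mid [([0.756, 0.197, 0.067], 0.63)]
tub_mid [([0.747, -0.215, 0.031], 0.9)]
G1_mid []
G2_mid [([0.262, 0.45, 0.025], 0.72), ([0.598, 0.325, 0.019], 0.56)]
G3_mid [([0.514, 0.336, 0.022], 0.75), ([0.852, 0.094, 0.022], 0.51), ([0.226, 0.308, 0.019], 0.5)]
1.1 {'intrinsics': [[306.518, 0.0, 257.291], [0.0, 306.518, 191.521], [0.0, 0.0, 1.0]], 'T_tool_cam': [[-0.0, 0.972, 0.234, 0.066], [1.0, 0.0, 0.001, 0.0], [0.0, 0.234, -0.972, -0.17], [0.0, 0.0, 0.0, 1.0]]}
```

View pics/scene0.png

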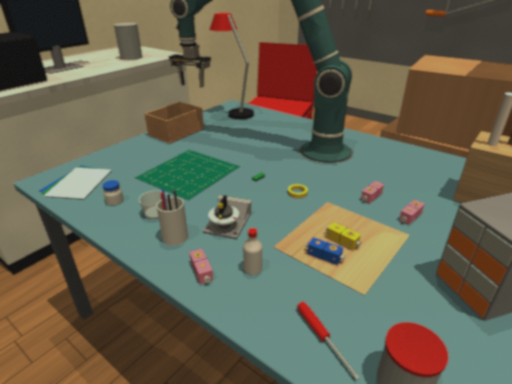

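View pics/top0.png

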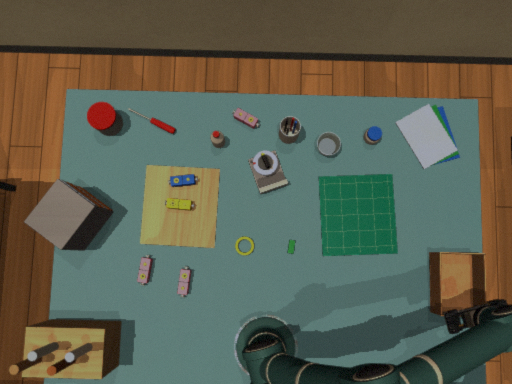

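Two gearboxes are present. Blue is at scene (325,250) / top (183,180) and yellow at scene (343,236) / top (180,204), both on the board. Orange is absent. The pink blocks at top (247,118), (145,270) and (184,281) are the look-alikes, so I leave them alone. I'll check the station and board up close with the wrist camera.

```bash
cat >> h.py <<'E'
def R(th): c,s=np.cos(th),np.sin(th); return np.array([[c,s,0],[s,-c,0],[0,0,-1.]])
def reach(p,th):
    try: env.reach(p,R(th))
    except env.PlanningError as e:
        print('plan',e,p,th); raise
def ik(p,th):
    q=solver.inverse_kinematics(p,R(th)); return None if q is None else np.round(q,2)
def state(msg=''):
    s=env.sense(); print(msg,'t',round(s['t'],1),'ee',np.round(s['ee_pos'],4),'w',round(s['gripper_width'],4),'gf',np.round(s['grasp_force'],1),'F',np.round(s['wrist_force'],1),'q',np.round(s['joint_positions'],2)); return s
E
python3 - <<'E'
from h import *
state(); 
for th in (0.38,0.38+np.pi,0.38-np.pi/2,0.38+np.pi/2): print(th,ik([0.67,0.023,0.1],th),ik([0.5,-0.05,0.05],th))
reach([0.64,0.02,0.32],0.38); state()
s,p,d=snap('wrist','w_st'); 
np.savez('w_st.npz',p=p,d=d,P=cloud('wrist',s,d))
for n in ['bar_face','collar_grip']: print(n,[(np.round(r['at'],4).tolist(),round(r['score'],2)) for r in tip_of('wrist',n)][:3])
reach([0.58,0.33,0.32],0.); state()
s,p,d=snap('wrist','w_bd'); 
np.savez('w_bd.npz',p=p,d=d,P=cloud('wrist',s,d))
for n in ['G2_mid','G3_mid']: print(n,[(np.round(r['at'],4).tolist(),round(r['score'],2)) for r in tip_of('wrist',n)][:3])
a=cv2.hconcat([cv2.imread('pics/w_st.png'),cv2.imread('pics/w_bd.png')]); cv2.imwrite('pics/both.png',cv2.resize(a,(800,300),interpolation=cv2.INTER_AREA))
E
```

```text
t 1.1 ee [ 0.1657 -0.6285  0.2146] w 0.0917 gf 0.0 F [ 0.3  0.5 -0.2] q [ 1.27  0.47 -0.01  1.6   0.01  1.07 -0.06]
0.38 [ 0.21  0.67 -0.43  1.61  0.33  0.93 -1.52] [ 0.33  0.5  -0.36  2.05  0.3   0.63 -1.42]
3.521592653589793 [ 0.59  0.96 -1.11  1.58  0.91  1.2   1.24] [ 0.87  0.82 -1.11  2.02  0.95  0.94  1.19]
-1.1907963267948967 [-0.02  0.63 -0.09  1.63  0.07  0.89 -2.9 ] [ 0.08  0.47 -0.06  2.07  0.05  0.6  -2.77]
1.9507963267948965 [ 0.4   0.76 -0.74  1.6   0.58  1.01 -0.13] [ 0.52  0.56 -0.59  2.04  0.49  0.68 -0.02]
 t 4.0 ee [0.6401 0.0187 0.3197] w 0.0917 gf 0.0 F [-0.1  0.1  0.5] q [ 0.36  0.45 -0.63  1.47  0.27  1.31 -1.49]
bar_face [([0.5777, -0.0148, 0.0281], 0.88)]
collar_grip [([0.6717, 0.0232, 0.0845], 0.97), ([0.7557, 0.1998, 0.0639], 0.56)]
 t 5.3 ee [0.581  0.3284 0.3198] w 0.092 gf 0.0 F [0.  0.1 1. ] q [-0.15  0.5  -0.62  1.4   0.3   1.33 -2.36]
G2_mid []
G3_mid [([0.2317, 0.3049, 0.0162], 0.95), ([0.5129, 0.3352, 0.0256], 0.73), ([0.5126, 0.3343, 0.0028], 0.31)]
```

View pics/both.png

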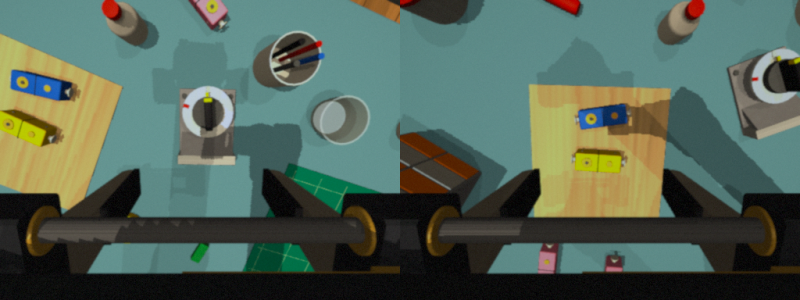

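The left picture (station) shows the collar pointer up at the white mark (208,95), with the red mark to its left at (186,105). The bar's front edge is at row 158. The right picture (board) shows blue at (603,116) and yellow at (598,161). The pink ones at (548,260) and (613,262) are off the board. Next I'll measure poses from the clouds and confirm the boxes in one crop.

```bash
cat >> h.py <<'E'
def boxpose(p,P,name,zmin=0.03,near=None):
    hsv=cv2.cvtColor(p,cv2.COLOR_RGB2HSV).astype(int); H,S,V=hsv[...,0],hsv[...,1],hsv[...,2]
    m={'G2':(H>100)&(H<130)&(S>120),'G3':(H>22)&(H<35)&(S>150)}[name]&(V>50)&(P[...,2]>zmin)&(P[...,2]<0.4)
    if near is not None: m&=np.hypot(P[...,0]-near[0],P[...,1]-near[1])<0.09
    n,l,st,_=cv2.connectedComponentsWithStats(m.astype(np.uint8))
    if n<2: return None
    m=np.isin(l,[i for i in range(1,n) if st[i,4]>0.15*st[1:,4].max()])
    q=P[m]; zt=np.median(q[:,2]); q=q[abs(q[:,2]-zt)<0.008]
    (c,wh,a)=cv2.minAreaRect(q[:,:2].astype(np.float32)); a=np.radians(a)
    if wh[0]<wh[1]: a+=np.pi/2; wh=wh[::-1]
    return np.array(c),(a+np.pi/2)%np.pi-np.pi/2,wh,zt,len(q)
E
python3 - <<'E'
from h import *
z=np.load('w_bd.npz')
for n in ('G2','G3'): print(n,boxpose(z['p'],z['P'],n))
cr=z['p'][90:250,190:370,::-1]; cv2.imwrite('pics/crop.png',cv2.resize(cr,None,fx=3,fy=3))
z=np.load('w_st.npz'); P=z['P']; p=z['p'].astype(int)
g=np.array([0.6,0.0]); near=np.hypot(P[...,0]-0.63,P[...,1]-0.0)<0.11
m=near&(P[...,2]>0.043)&(P[...,2]<0.056); q=P[m]
print('bar top',len(q),np.median(q[:,2]),cv2.minAreaRect(q[:,:2].astype(np.float32)))
m=near&(P[...,2]>0.097)&(P[...,2]<0.112); q=P[m]
print('wing',len(q),np.median(q[:,2]),cv2.minAreaRect(q[:,:2].astype(np.float32)),q.mean(0))
m=near&(P[...,2]>0.063)&(P[...,2]<0.076); q=P[m]
print('disc',len(q),np.median(q[:,2]),cv2.minEnclosingCircle(q[:,:2].astype(np.float32)))
m=near&(P[...,2]>-0.01)&(P[...,2]<0.006);print('table',np.median(P[m][:,2]))
E
```

```text
G2 (array([0.60257792, 0.32521543]), np.float64(-1.4335649091470097), (0.08773729205131531, 0.035134345293045044), np.float64(0.04294677388837975), 1187)
G3 (array([0.51246089, 0.33420986]), np.float64(1.500595134144299), (0.0897856280207634, 0.03680926561355591), np.float64(0.0429907117083331), 1352)
bar top 3123 0.05331639359437329 ((0.6472606062889099, 0.0098041370511055), (0.1452009677886963, 0.10916759818792343), 21.769075393676758)
wing 408 0.10486124220044153 ((0.6731005311012268, 0.018783260136842728), (0.05230935662984848, 0.011991067789494991), 25.051239013671875) [0.6733615  0.01897551 0.10480582]
disc 955 0.06997167571902768 ((0.6760737895965576, 0.021033238619565964), 0.031216982752084732)
table 2.281624198005594e-05
```

View pics/crop.png

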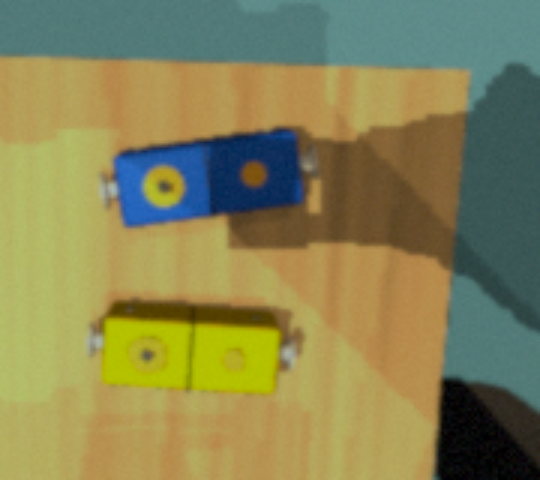

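Blue at crop (210,178) and yellow at crop (190,350) are the two gearboxes, with rivets out at both ends and no pink in the crop. Next, the collar.

```bash
cat >> h.py <<'E'
YAW=0.38; AX=np.array([0.673,0.019]); U=np.array([np.cos(YAW),np.sin(YAW)]); BAR=AX-0.1*U
def wing():
    s,p,d=snap('wrist'); P=cloud('wrist',s,d)
    m=(np.hypot(P[...,0]-AX[0],P[...,1]-AX[1])<0.05)&(P[...,2]>0.098)&(P[...,2]<0.112); q=P[m][:,:2]
    c=q.mean(0); w,v=np.linalg.eigh(np.cov(q.T)); a=np.arctan2(v[1,1],v[0,1])
    return c,(a-YAW+0.3)%np.pi-0.3,len(q),cv2.minAreaRect(q.astype(np.float32))
def turn(a0,a1,n=7):
    for a in np.linspace(a0,a1,n)[1:]: env.movel([*AX,0.078],R(YAW+a),rate=0.05)
E
python3 - <<'E'
from h import *
effector.release()
reach([*AX,0.16],YAW); env.movel([*AX,0.078],R(YAW),rate=0.1); state('down')
effector.grasp(45); state('grip')
p0=env.sense()['ee_pos']
try: turn(0,1.32)
except env.PlanningError as e: print(e)
s=state('turned'); print('yaw',np.arctan2(s['tcp_rot'][1][0],s['tcp_rot'][0][0])-YAW, s['moment'])
effector.release(); env.movel([*AX,0.16],rate=0.15)
reach([0.64,0.02,0.32],YAW); print(wing()); state()
snap('wrist','w_col')
E
```

```text
down t 8.0 ee [0.6736 0.0192 0.0787] w 0.0917 gf 0.0 F [-0.4 -0.1  0.3] q [ 0.3   0.74 -0.55  1.61  0.45  0.93 -1.61]
grip t 9.2 ee [0.6729 0.0192 0.078 ] w 0.0115 gf 44.8 F [ 0.4  0.2 -0.1] q [ 0.3   0.74 -0.55  1.61  0.45  0.93 -1.61]
turned t 11.4 ee [0.6723 0.0196 0.078 ] w 0.0114 gf 44.8 F [-4.5  3.3  3.3] q [ 0.46  0.84 -0.84  1.6   0.7   1.03 -0.46]
yaw 1.317042530648942 [0.70654619 0.92533641 0.17018127]
(array([0.67303255, 0.01936126]), np.float64(1.3281423874796827), 418, ((0.6729646921157837, 0.018889818340539932), (0.012536942027509212, 0.05233968794345856), 8.443314552307129))
 t 14.4 ee [0.6395 0.0197 0.3183] w 0.0918 gf 0.0 F [-0.1 -0.9  0.2] q [ 0.41  0.47 -0.71  1.47  0.31  1.32 -1.51]
```

View pics/w_col.png

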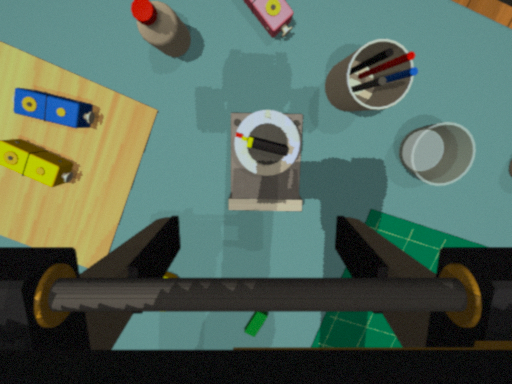

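The pointer (245,140) now sits on the red mark, so the collar is locked. Next, pick blue and press its first end.

```bash
cat >> h.py <<'E'
V=np.array([-U[1],U[0]])
def look(name,xy,th=0.,near=None):
    reach([xy[0]+0.03,xy[1],0.32],th); s,p,d=snap('wrist'); r=boxpose(p,cloud('wrist',s,d),name,near=near)
    print(name,r); return r
def pick(name,xy,zt=0.010,yawpref=1.57):
    r=look(name,xy); c,a=r[0],r[1]
    if abs(r[2][0]-0.09)>0.008 or abs(r[2][1]-0.036)>0.006: raise RuntimeError('odd box')
    th=a+np.pi*round((yawpref-a)/np.pi)
    reach([*c,0.12],th); env.movel([*c,zt],R(th),rate=0.1)
    effector.grasp(55); s=state('gripped'); assert 0.033<s['gripper_width']<0.039
    env.movel([*c,0.15],rate=0.15); state('lifted')
def press(th,z=0.012,zs=0.15,fmax=25):
    """hold block with centre at TCP; press the end facing the bar"""
    back=BAR-(0.045+0.010+0.020)*U
    reach([*back,zs],th); env.movel([*back,z],R(th),rate=0.12)
    s=env.sense(); f0=np.array(s['wrist_force'])[:2]@U
    near=BAR-(0.045+0.010+0.006)*U; env.movel([*near,z],R(th),rate=0.06)
    log=[]
    for k in range(24):
        g=0.061-0.001*(k+1); env.movel([*(BAR-g*U),z],R(th),rate=0.02)
        s=env.sense(); f=f0-np.array(s['wrist_force'])[:2]@U; w=s['gripper_width']
        log.append((round(1000*g),round(1000*((BAR-np.array(s['ee_pos'])[:2])@U),1),round(f,1)))
        if f>fmax or w<0.033: break
    print('press',log); state('pressed')
    env.movel([*back,z],R(th),rate=0.08); env.movel([*back,zs],R(th),rate=0.15); state('backed')
E
python3 - <<'E'
from h import *
pick('G2',[0.6025,0.325])
press(YAW)
E
```

```text
G2 (array([0.60291207, 0.3251403 ]), np.float64(-1.4347096439744451), (0.0878274142742157, 0.03502998873591423), np.float64(0.04292055650521387), 1127)
gripped t 19.1 ee [0.6027 0.3251 0.0099] w 0.0354 gf 55.0 F [-0.6 -0.1 -0.1] q [-0.02  0.95 -0.82  1.58  0.81  0.98 -0.97]
lifted t 20.2 ee [0.6024 0.3245 0.1487] w 0.0355 gf 55.0 F [-0.2 -0.2 -3.2] q [ 0.04  0.81 -0.93  1.52  0.68  1.17 -0.89]
press [(60, np.float64(60.2), np.float64(-1.1)), (59, np.float64(59.0), np.float64(0.3)), (58, np.float64(57.9), np.float64(-1.4)), (57, np.float64(56.9), np.float64(-0.4)), (56, np.float64(55.9), np.float64(-1.2)), (55, np.float64(55.5), np.float64(0.4)), (54, np.float64(55.4), np.float64(4.6)), (53, np.float64(54.6), np.float64(4.1)), (52, np.float64(53.7), np.float64(5.0)), (51, np.float64(52.8), np.float64(4.2)), (50, np.float64(51.8), np.float64(4.9)), (49, np.float64(50.8), np.float64(4.9)), (48, np.float64(49.9), np.float64(4.6)), (47, np.float64(48.9), np.float64(6.2)), (46, np.float64(48.2), np.float64(6.7)), (45, np.float64(48.2), np.float64(8.2)), (44, np.float64(48.2), np.float64(10.3)), (43, np.float64(48.2), np.float64(11.5)), (42, np.float64(48.2), np.float64(13.5)), (41, np.float64(48.2), np.float64(14.3)), (40, np.float64(48.2), np.float64(17.7)), (39, np.float64(48.2), np.float64(19.9)), (38, np.float64(48.2), np.float64(21.7)), (37, np.float64(48.2), np.float64(24.0))]
pressed t 29.3 ee [ 0.5354 -0.0361  0.0095] w 0.0355 gf 55.0 F [-23.6  -7.5   8.1] q [ 0.48  0.7  -0.62  1.96  0.62  0.71 -1.72]
backed t 31.0 ee [ 0.5098 -0.046   0.1492] w 0.0356 gf 55.0 F [-0.2 -0.  -2.2] q [ 0.67  0.46 -0.8   1.96  0.41  0.9  -1.53]
```

```bash
python3 - <<'E'
from h import *
press(YAW+np.pi)
s,p,d=snap('wrist','w_held'); 
E
```

```text
press [(60, np.float64(60.1), np.float64(-0.1)), (59, np.float64(59.0), np.float64(-0.5)), (58, np.float64(58.0), np.float64(-0.5)), (57, np.float64(56.9), np.float64(-0.6)), (56, np.float64(55.9), np.float64(0.4)), (55, np.float64(54.9), np.float64(-0.9)), (54, np.float64(54.5), np.float64(1.5)), (53, np.float64(54.4), np.float64(5.5)), (52, np.float64(53.6), np.float64(5.8)), (51, np.float64(52.7), np.float64(5.1)), (50, np.float64(51.8), np.float64(4.7)), (49, np.float64(50.8), np.float64(5.6)), (48, np.float64(49.9), np.float64(6.0)), (47, np.float64(48.9), np.float64(5.4)), (46, np.float64(47.9), np.float64(5.3)), (45, np.float64(47.2), np.float64(5.7)), (44, np.float64(47.2), np.float64(8.3)), (43, np.float64(47.2), np.float64(11.9)), (42, np.float64(47.2), np.float64(14.1)), (41, np.float64(47.1), np.float64(16.4)), (40, np.float64(47.2), np.float64(17.0)), (39, np.float64(47.2), np.float64(20.4)), (38, np.float64(47.2), np.float64(22.5)), (37, np.float64(47.1), np.float64(24.7))]
pressed t 41.0 ee [ 0.5364 -0.0356  0.0096] w 0.0355 gf 55.0 F [-23.2  -8.8   8.6] q [ 0.78  0.95 -1.08  1.94  1.04  0.99  1.12]
backed t 42.7 ee [ 0.5099 -0.0461  0.1491] w 0.0354 gf 55.0 F [-1.3 -0.  -2.7] q [ 0.97  0.76 -1.32  1.94  0.83  1.13  1.27]
```

View pics/w_held.png

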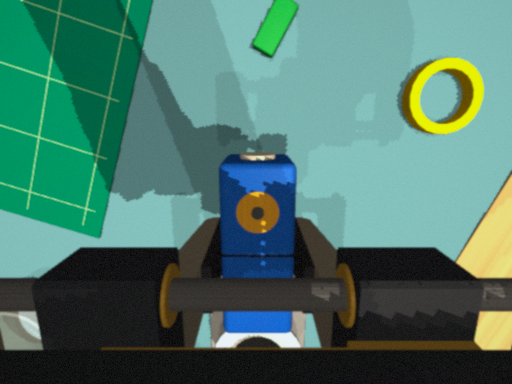

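The blue rivet on the visible end (256,156) is home. Now I'll lay blue on the mat, then do yellow's pick and first press.

```bash
cat >> h.py <<'E'
def place(xy,th):
    reach([*xy,0.13],th); env.movel([*xy,0.03],R(th),rate=0.12); f0=env.sense()['wrist_force'][2]
    for z in (0.02,0.016,0.014,0.012,0.011,0.010):
        env.movel([*xy,z],R(th),rate=0.04)
        if env.sense()['wrist_force'][2]-f0>4: break
    state('down'); effector.release(); env.pause(0.3); env.movel([*xy,0.14],R(th),rate=0.15); state('placed')
E
python3 - <<'E'
from h import *
print(ik([0.5,-0.26,0.02],np.pi),ik([0.5,-0.26,0.02],0),ik([0.5,-0.38,0.02],0))
th=np.pi if ik([0.5,-0.26,0.02],np.pi) is not None else 0
place([0.5,-0.27],th)
print(look('G2',[0.5,-0.27],0.))
snap('wrist','w_mat')
pick('G3',[0.5125,0.334])
press(YAW)
E
```

```text
[ 1.17  0.92 -1.05  1.89  0.99  0.97  1.21] [-0.08  0.69  0.66  1.97 -0.64  0.7  -0.59] [ 0.28  0.71  0.43  1.8  -0.42  0.73 -0.63]
down t 46.3 ee [ 0.5  -0.27  0.01] w 0.0358 gf 55.0 F [-0.1  0.5 -2.6] q [ 1.18  0.95 -1.04  1.88  1.02  0.97  1.22]
placed t 48.5 ee [ 0.4993 -0.27    0.1391] w 0.0918 gf 0.0 F [ 1.   0.2 -0.3] q [ 1.27  0.8  -1.21  1.82  0.83  1.14  1.34]
G2 (array([ 0.49780455, -0.3034043 ]), np.float64(0.008351482283933898), (0.08831115067005157, 0.034981321543455124), np.float64(0.04286756669258218), 1146)
(array([ 0.49780455, -0.3034043 ]), np.float64(0.008351482283933898), (0.08831115067005157, 0.034981321543455124), np.float64(0.04286756669258218), 1146)
G3 (array([0.51277792, 0.33441505]), np.float64(1.497647547449799), (0.08962377160787582, 0.03612631559371948), np.float64(0.043001637814547244), 1406)
gripped t 56.4 ee [0.5127 0.3344 0.01  ] w 0.0357 gf 55.0 F [0.  0.5 0. ] q [ 0.14  1.13 -1.22  1.76  1.17  1.17 -1.53]
lifted t 57.5 ee [0.5125 0.3338 0.1488] w 0.0357 gf 55.0 F [ 0.3  0.2 -2.5] q [ 0.2   0.99 -1.37  1.7   1.    1.34 -1.45]
press [(60, np.float64
[... 494 characters left out ...]
at64(49.9), np.float64(5.6)), (47, np.float64(48.9), np.float64(6.4)), (46, np.float64(48.0), np.float64(6.4)), (45, np.float64(48.0), np.float64(7.7)), (44, np.float64(48.0), np.float64(11.6)), (43, np.float64(48.0), np.float64(13.1)), (42, np.float64(48.0), np.float64(15.9)), (41, np.float64(48.0), np.float64(19.3)), (40, np.float64(48.0), np.float64(21.4)), (39, np.float64(48.0), np.float64(22.6)), (38, np.float64(47.9), np.float64(25.0))]
pressed t 66.3 ee [ 0.5356 -0.0358  0.0098] w 0.0359 gf 55.0 F [-23.2  -9.4   7.8] q [ 0.81  1.   -1.15  1.94  1.1   1.05 -2.06]
backed t 68.0 ee [ 0.5099 -0.0461  0.1491] w 0.0356 gf 55.0 F [-0.  -0.2 -2.7] q [ 0.99  0.82 -1.38  1.94  0.89  1.19 -1.92]
```

View pics/w_mat.png

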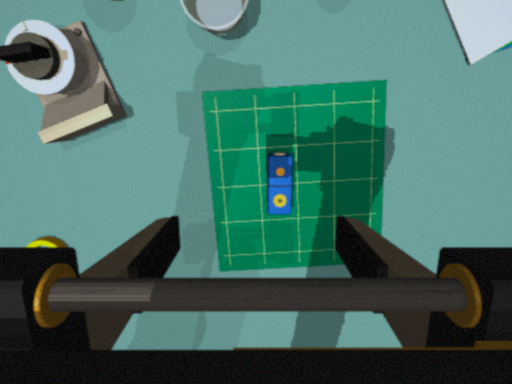

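Blue lies flat on the mat, knocked about 33 mm to (0.498,-0.303) but still well inside. Now yellow's second end.

```bash
python3 - <<'E'
from h import *
press(YAW+np.pi)
snap('top'); 
for n in ['G2_mid','G3_mid']: print(n,[(np.round(r['at'],3).tolist(),round(r['score'],2)) for r in tip_of('top',n)][:4])
snap('wrist','w_held2')
print(ik([0.5,-0.40,0.02],np.pi))
E
```

```text
press [(60, np.float64(60.1), np.float64(0.1)), (59, np.float64(59.0), np.float64(0.2)), (58, np.float64(57.9), np.float64(0.2)), (57, np.float64(56.9), np.float64(-0.6)), (56, np.float64(55.9), np.float64(-0.5)), (55, np.float64(54.9), np.float64(0.1)), (54, np.float64(54.5), np.float64(2.4)), (53, np.float64(54.3), np.float64(5.2)), (52, np.float64(53.6), np.float64(5.0)), (51, np.float64(52.7), np.float64(6.0)), (50, np.float64(51.8), np.float64(6.3)), (49, np.float64(50.8), np.float64(5.5)), (48, np.float64(49.8), np.float64(5.3)), (47, np.float64(48.9), np.float64(5.9)), (46, np.float64(47.9), np.float64(6.6)), (45, np.float64(47.4), np.float64(7.6)), (44, np.float64(47.4), np.float64(9.2)), (43, np.float64(47.4), np.float64(11.8)), (42, np.float64(47.4), np.float64(13.8)), (41, np.float64(47.3), np.float64(16.2)), (40, np.float64(47.3), np.float64(18.6)), (39, np.float64(47.3), np.float64(20.8)), (38, np.float64(47.3), np.float64(22.4)), (37, np.float64(47.3), np.float64(24.5))]
pressed t 78.3 ee [ 0.5362 -0.0357  0.0096] w 0.0359 gf 55.0 F [-22.9  -8.8   7.7] q [ 0.78  0.95 -1.08  1.94  1.04  0.99  1.12]
backed t 80.0 ee [ 0.5099 -0.0461  0.1491] w 0.0357 gf 55.0 F [ 0.6  0.2 -2.7] q [ 0.97  0.76 -1.32  1.94  0.83  1.13  1.27]
G2_mid [([0.264, 0.445, 0.022], 0.57), ([0.497, -0.305, 0.019], 0.51)]
G3_mid [([0.227, 0.309, 0.018], 0.81), ([0.85, 0.093, 0.021], 0.62), ([0.514, -0.047, 0.16], 0.35)]
[ 1.3   1.01 -1.05  1.69  1.    1.07  1.48]
```

```bash
python3 - <<'E'
from h import *
place([0.5,-0.40],np.pi)
reach([0.55,-0.35,0.25],0.)
s,p,d=snap('wrist','w_mat2'); P=cloud('wrist',s,d)
for n in ('G2','G3'):
    r=boxpose(p,P,n); print(n,r)
    c,a=r[0],r[1]; e=np.array([np.cos(a),np.sin(a)]); D=P[...,:2]-c; l=D@e; w=D@np.array([-e[1],e[0]])
    m=(abs(w)<0.008)&(P[...,2]>0.012)&(abs(l)<0.07); print('rivet extent',np.percentile(l[m],[0.3,99.7])*1000)
c=p[:,:,::-1][60:300,150:420]; cv2.imwrite('pics/c2.png',cv2.resize(c,None,fx=2.2,fy=2.2,interpolation=cv2.INTER_CUBIC)); state()
E
```

```text
down t 84.2 ee [ 0.5001 -0.4     0.01  ] w 0.0359 gf 55.0 F [-0.6 -0.2 -2.3] q [ 1.3   1.03 -1.05  1.69  1.02  1.06  1.47]
placed t 86.5 ee [ 0.4993 -0.3999  0.1389] w 0.092 gf 0.0 F [-0.4 -0.4 -0.3] q [ 1.36  0.89 -1.18  1.64  0.87  1.22  1.56]
G2 (array([ 0.49759835, -0.30378801]), np.float64(0.0026455090654047275), (0.08938872814178467, 0.035603247582912445), np.float64(0.042899669211363484), 1540)
rivet extent [-42.35947415  69.92581722]
G3 (array([ 0.50125027, -0.40014392]), np.float64(-0.00660024528759795), (0.08819453418254852, 0.0360005646944046), np.float64(0.04303356621364775), 1848)
rivet extent [-42.87254359  69.94018602]
 t 88.9 ee [ 0.5498 -0.35    0.2496] w 0.0916 gf 0.0 F [ 0.  -0.2 -0.6] q [ 0.93  0.52 -0.59  1.53  0.3   1.19 -1.29]
```

View pics/c2.png

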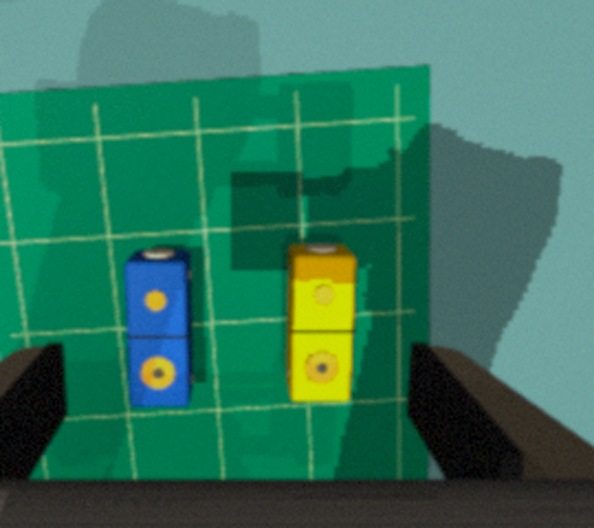

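Both boxes lie flat on the mat, blue at crop (158,330) and yellow at crop (322,325). Their far-end heads are flush, and the force logs show a hard stop on all four rivets. Now I'll open the collar.

```bash
python3 - <<'E'
from h import *
th=YAW+1.31
reach([*AX,0.17],th); env.movel([*AX,0.078],R(th),rate=0.1)
effector.grasp(45); state('grip'); turn(1.31,0.0); state('turned')
effector.release(); env.movel([*AX,0.17],rate=0.15)
reach([0.64,0.02,0.32],YAW); print(wing()); snap('wrist','w_col2'); state()
reach([0.45,-0.33+0.2,0.38],0.); snap('scene','end'); snap('wrist')
cv2.imwrite('pics/fin.png',cv2.hconcat([cv2.resize(cv2.imread('pics/w_col2.png'),(400,300)),cv2.resize(cv2.imread('pics/end.png'),(400,300))]))
E
```

```text
grip t 92.6 ee [0.6723 0.0189 0.078 ] w 0.0118 gf 45.0 F [-3.3 -0.3  2.2] q [ 0.47  0.84 -0.85  1.59  0.71  1.04 -0.47]
turned t 94.8 ee [0.6722 0.019  0.0779] w 0.012 gf 45.0 F [-5.8 -1.7  3.8] q [ 0.31  0.74 -0.57  1.61  0.47  0.94 -1.61]
(array([0.67346371, 0.0190601 ]), np.float64(0.010169388420351588), 421, ((0.6728717088699341, 0.018809989094734192), (0.05235502868890762, 0.011438044719398022), 22.24515724182129))
 t 97.6 ee [0.6393 0.0194 0.3175] w 0.092 gf 0.0 F [-0.2  0.4  0.1] q [ 0.4   0.47 -0.68  1.47  0.3   1.31 -1.5 ]
```

View pics/fin.png

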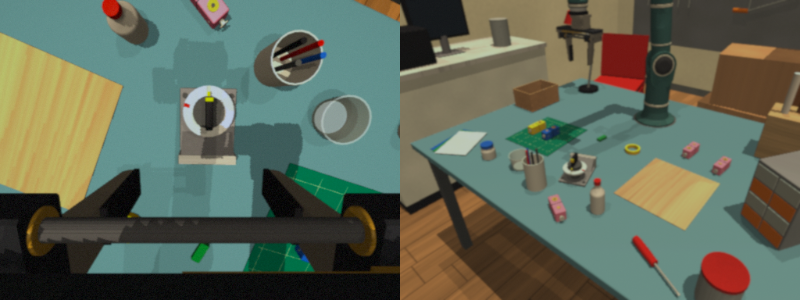

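The collar pointer is back at white (209,97). Both boxes are on the mat at (549,133) and (537,127), the bystanders haven't moved, and the arm is clear. One last position check, then I hand in.

```bash
python3 - <<'E'
from h import *
reach([0.53,-0.35,0.32],0.)
s,p,d=snap('wrist'); P=cloud('wrist',s,d); r=[boxpose(p,P,n) for n in('G2','G3')]; print(r)
if all(x is not None and abs(x[3]-0.043)<0.004 and abs(x[0][0]-0.491)<0.12 and abs(x[0][1]+0.331)<0.11 for x in r): print(workorder.finish_job())
E
```

```text
[(array([ 0.49754336, -0.30386129]), np.float64(0.006066557687970375), (0.08883539587259293, 0.03572385013103485), np.float64(0.04290470711761851), 1152), (array([ 0.50086409, -0.40010729]), np.float64(-0.01134147097626581), (0.08921750634908676, 0.035856086760759354), np.float64(0.042973921004078874), 1329)]
the job is handed in; nothing more can be done
None
```

The job is handed in, though it returned no verdict: the blue and yellow gearboxes (orange was absent) lie flat on the mat, the collar is back at its open mark, and the bystanders and pink look-alikes were left alone; all four rivets were pressed to a hard stop, with two of the heads also seen flush on camera.

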